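# Gather the spacers in the tote's yellow corner

### The job

Pick up the small white tote by its grey handle with a light grip (no more than 40 N a finger), and tip it towards its yellow corner until all four loose blue spacers have slid together into that corner, ready for a colleague to pick them out for the centrifuge. Do not spill or touch the spacers or disturb the other things on the worktop. Finish while holding the tote still in the air, clear of the worktop, tilted with the yellow corner clearly lowest and the spacers resting in it; do not put it down or let go.

Things in the scene. Friction and masses are not known exactly. Their poses are not given: they have to be found in the camera images.
- tote: open white tote, 140 (its x) x 110 (its y) x 40 mm high, walls and floor 4 mm, 0.15 to 0.31 kg, any yaw. Grey handle bar along its y over the middle: 14 mm thick (along x), 16 mm tall, 120 mm long, its centre 85 mm above the tote's underside, 37 mm free between rim and bar; grey uprights at its ends. The +x +y corner is bright yellow. Origin: centre of the underside, z up
- yellow_corner (a point): inner corner of the tote at the yellow corner, on the tote's inner floor: 66 mm along the tote's x, 51 mm along its y and 4 mm up from the tote's origin
- spacer_1: loose blue plastic disc, 16 mm across, 9 mm tall, 12 g, lying flat in the tote; origin: centre of its underside. The four are alike and smooth: they start to slide when the floor slopes by some 7 to 11 degrees, and need up to about twice that to slide on along a wall or past one another
- spacer_2: loose blue plastic disc, 16 mm across, 9 mm tall, 12 g, lying flat in the tote; origin: centre of its underside. The four are alike and smooth: they start to slide when the floor slopes by some 7 to 11 degrees, and need up to about twice that to slide on along a wall or past one another
- spacer_3: loose blue plastic disc, 16 mm across, 9 mm tall, 12 g, lying flat in the tote; origin: centre of its underside. The four are alike and smooth: they start to slide when the floor slopes by some 7 to 11 degrees, and need up to about twice that to slide on along a wall or past one another
- spacer_4: loose blue plastic disc, 16 mm across, 9 mm tall, 12 g, lying flat in the tote; origin: centre of its underside. The four are alike and smooth: they start to slide when the floor slopes by some 7 to 11 degrees, and need up to about twice that to slide on along a wall or past one another
- sample_cup_1: bystander: lidded white sample cup with a red lid, 51 mm across, 63 mm tall; origin: centre of its underside
- label_roll: bystander: white label roll standing flat, 66 mm across, 40 mm tall; origin: centre of its underside, fixed to the worktop
- strip_tub_1: bystander: white tub with a white lid and a blue band, 48 x 44 mm, 107 mm tall; origin: centre of its underside
- petri_1: bystander: closed petri dish with a dark pinkish fill, 63 mm across, 14 mm tall; origin: centre of its underside
- dropper_4: bystander: white dropper bottle with a green cap, 33 mm across, 76 mm tall; origin: centre of its underside, fixed to the worktop
- sample_cup_2: bystander: lidded white sample cup with a yellow lid, 51 mm across, 63 mm tall; origin: centre of its underside, fixed to the worktop

How it is judged (in metres and radians):
At the end, for the whole second after the job is handed in: The gripper holds the tote still, yellow corner 20 mm or more above the worktop; the tote's x and y axes both dip 0.1 rad or more below level (yellow corner lowest); each spacer rests within 65 mm of the inner yellow corner (height (world z) of yellow_corner above 0.02 m and angle between tote's own x axis and vertical above 1.67 rad and angle between tote's own y axis and vertical above 1.67 rad and contact force between the fingers and tote above 1 N and linear speed of each of tote, spacer_1, spacer_2, spacer_3, spacer_4 below 0.03 m/s and distance between each of spacer_1, spacer_2, spacer_3, spacer_4 and yellow_corner below 0.065 m); the arm keeps its last pose, push and grip.
It fails at once if a spacer leaves the tote (distance between any of spacer_1, spacer_2, spacer_3, spacer_4 and tote above 0.11 m).
It fails at once if a bystander is pushed more than 15 mm from its place (distance of any of sample_cup_1, strip_tub_1, petri_1 from where it was at the start of the episode above 0.015 m).
It fails at once if the gripper touches a spacer (contact force between any of the arm, the fingers and spacer_1 above 0.5 N or contact force between any of the arm, the fingers and spacer_2 above 0.5 N or contact force between any of the arm, the fingers and spacer_3 above 0.5 N or contact force between any of the arm, the fingers and spacer_4 above 0.5 N).
It fails at once if the handle is gripped or the tote pushed too hard (the two fingers' forces together over 90 N) (contact force between the fingers and tote above 90 N).
It fails at once if the robot or the tote knocks against a bystander (contact force between any of tote, the arm, the fingers and label_roll above 5 N or contact force between any of tote, the arm, the fingers and dropper_4 above 5 N or contact force between any of tote, the arm, the fingers and sample_cup_2 above 5 N).
It also fails if it takes over 40 s, if anything falls off the work surface, if the arm or the gripper's body presses on something with over 40 N, if the wrist force passes 120 N, or if a joint passes its speed limit or range.

### The arm

A 6-joint arm with a two-finger parallel gripper is mounted at the origin on a cart in front of the work surface, level with it; the furniture and walls round the work are solid. World frame = base frame: x ahead of the robot, y to its left, z up, the work surface at z = 0. Lengths are in mm, angles in rad, forces in N, time in s.
With the tool pointing down it reaches from about 275 to 850 mm from the base axis. Payload 19 kg.
Tool frame: the origin (TCP) lies between the finger pads; the fingertips stand 17 mm ahead of it and the grasp point (between the pads) lies 2 mm behind it (manip.tip_extent is the distance from the TCP to the fingertips, in mm); z points along the fingers, y is the direction in which the jaws open and shut (so a half turn about z gives the same grasp; the last joint's range is limited). The gripper opens to 85 mm and grips with 20 to 120 N. Pads are 22 mm wide; open, the fingers measure 114 mm over their backs; the gripper's body (76 mm by 85 mm) begins 54 mm behind the grasp point. The pads swing forward as they close: fully open they stand 13 mm farther back than shut.
Start: joints at [1.069, 0.15, 1.437, -0, 1.554, -0.134], TCP at [206.752, 536.513, 248.267] pointing down, gripper open.
Joint ranges: [-2.8, 2.8], [-0.68, 2.1], [0.12, 2.68], [-1.39, 4.53], [0.16, 2.79], [-2.81, 2.81]. Speed limits (rad/s): [1.89, 1.89, 2.22, 3.01, 3.01, 3.01].

### API

Orientations are given as a rotation vector (axis times angle).
In Python, from plant import manip gives the robot as it stands. The module is installed in compiled form; this text tells all that it offers. Calls block until the motion is done:
- manip.reach(position, orientation): joint-space move of the TCP to a pose.
- manip.move_linear(position, rot=None, max_speed=150, f_stop=None): straight line of the TCP; rot=None keeps the orientation; max_speed is the mean speed in mm/s. With f_stop (N) it stops when the force on the tool has changed by that much, and returns True; else False.
- manip.move_j(angles): joint-space move.
- manip.gripper_to(opening, grip_force=None): finger opening in mm; grip_force is the grip in N (None keeps the last); returns when the fingers have stopped.
- manip.dwell(seconds).
- manip.inverse_kinematics(position, orientation): joint angles nearest the present ones, or None.
- manip.get_image(name): name is "side" or "top" or "wrist"; returns the picture (384x512x3 uint8, red, green, blue); there is no depth.
- manip.camera_model(name): a dict with "mtx" (3x3 intrinsics, pixels), "cam_to_world" (4x4, takes a point from camera to world coordinates); the wrist camera has in their place "tool_from_camera" (4x4, takes a point from camera to tool coordinates, whose origin is the TCP and whose axes are the flange's). Camera axes: x right, y up, looking along -z (the intrinsics and any distortion apply to the point x, -y, -z); pixel columns grow to the right and rows downward; lengths in mm; the calibration is good to about 2 mm. A picture is of the moment at which its call begins: read the wrist's pose just before it. camera_model takes no time and is no camera call.
A pose or a line that the arm cannot do raises manip.IKError and nothing moves.
- manip.hand_in(): hands the job in, once; it reports no verdict.
Readings, each from a call of its own:
- manip.current_t(): time.
- manip.current_qpos(): joint angles.
- manip.current_joint_velocities(): joint speeds.
- manip.current_joint_torque(): joint torques, N m.
- manip.current_eef_pos(): TCP position.
- manip.current_orientation(): TCP orientation.
- manip.current_force(): force on the tool from outside, world axes, zero at the start.
- manip.current_ft_torque(): the same for the moment, N m.
- manip.current_grip_width(): finger opening in mm.
Only numpy, scipy, OpenCV 4.12 (cv2) and the standard library are available. Lean on these libraries where they do the work, as an engineer would, in place of code of your own. Each camera call takes 0.05 s, during which the arm holds its last target.

## Working session

There is one attempt and no reset: what is moved stays moved. The work goes in short steps, each a Python script; the robot and the scene stay as the last script left them, time stands still between calls to the robot, and variables do not carry over. Pictures are saved under pics/ and viewed, and the job is handed in when it is done.

```bash
mkdir -p pics
python3 - <<'E'
from plant import manip
import cv2
for n in("top","side","wrist"):
    im=manip.get_image(n); cv2.imwrite(f"pics/{n}0.png",im[:,:,::-1])
    print(n,manip.camera_model(n))
print(manip.current_t(),manip.current_eef_pos(),manip.current_orientation(),manip.tip_extent)
E
```

```text
top {'mtx': array([[356.15193077,   0.        , 253.42524683],
       [  0.        , 356.15193077, 188.16905331],
       [  0.        ,   0.        ,   1.        ]]), 'cam_to_world': array([[-1.24776221e-01,  9.71429007e-01, -2.01882586e-01,
         3.09249124e+02],
       [-9.92184817e-01, -1.22078019e-01,  2.58117506e-02,
        -6.74856088e+01],
       [ 4.28857108e-04,  2.03525529e-01,  9.79069546e-01,
         1.12510899e+03],
       [ 0.00000000e+00,  0.00000000e+00,  0.00000000e+00,
         1.00000000e+00]])}
side {'mtx': array([[394.98013927,   0.        , 253.89665635],
       [  0.        , 394.98013927, 193.33667648],
       [  0.        ,   0.        ,   1.        ]]), 'cam_to_world': array([[ 6.17579715e-01,  6.78238592e-01, -3.98230722e-01,
         1.61731719e+02],
       [-7.86421112e-01,  5.24966802e-01, -3.25502214e-01,
        -4.04035186e+02],
       [-1.17102544e-02,  5.14200611e-01,  8.57589996e-01,
         8.74654205e+02],
       [ 0.00000000e+00,  0.00000000e+00,  0.00000000e+00,
         1.00000000e+00]])}
wrist {'mtx': array([[320.01733622,   0.        , 257.9039641 ],
       [  0.        , 320.01733622, 189.02517542],
       [  0.        ,   0.        ,   1.        ]]), 'tool_from_camera': array([[ 5.36669247e-05,  9.51407208e-01,  3.07935581e-01,
         7.79868999e+01],
       [ 9.99999964e-01,  2.97432246e-05, -2.66175286e-04,
        -1.00816979e+00],
       [-2.62400083e-04,  3.07935584e-01, -9.51407172e-01,
        -1.26778659e+02],
       [ 0.00000000e+00,  0.00000000e+00,  0.00000000e+00,
         1.00000000e+00]])}
0.15 [206.67589649 536.39664004 247.82802181] [-5.74470180e-01 -3.08833652e+00  1.38147275e-03] 17.0
```

View pics/top0.png

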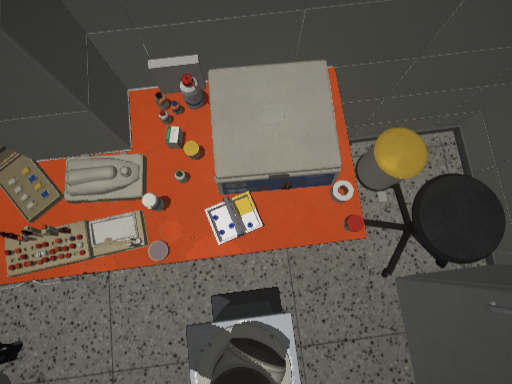

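View pics/side0.png

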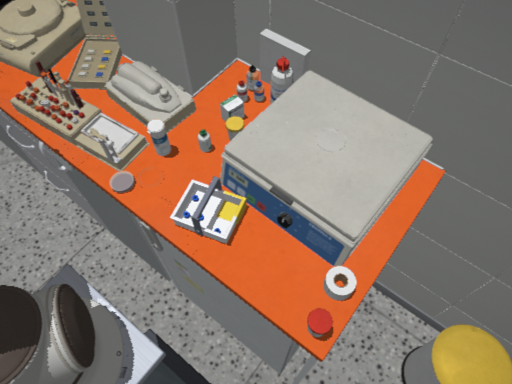

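Run:
```python
import cv2,numpy as np
a=cv2.imread("pics/top0.png")[180:255,190:280]; b=cv2.imread("pics/side0.png")[170:250,160:255]
a=cv2.resize(a,None,fx=6,fy=6,interpolation=cv2.INTER_CUBIC);b=cv2.resize(b,None,fx=6,fy=6,interpolation=cv2.INTER_CUBIC)
cv2.imwrite("pics/ztop0.png",a);cv2.imwrite("pics/zside0.png",b)
```

```text
(no output)
```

View pics/ztop0.png

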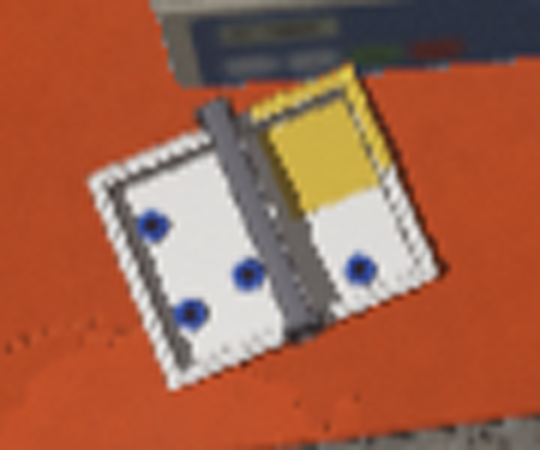

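View pics/zside0.png

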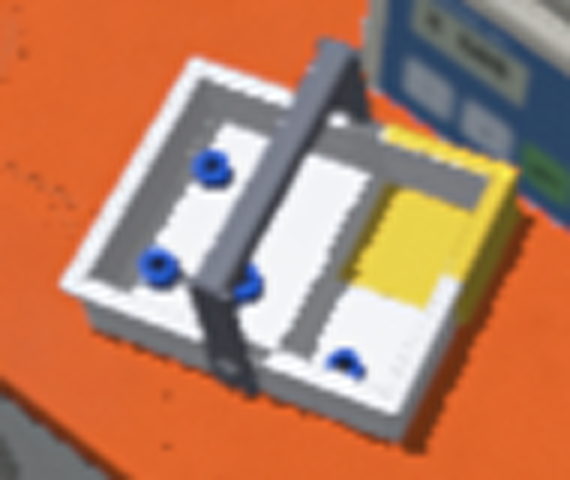

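View pics/wrist0.png

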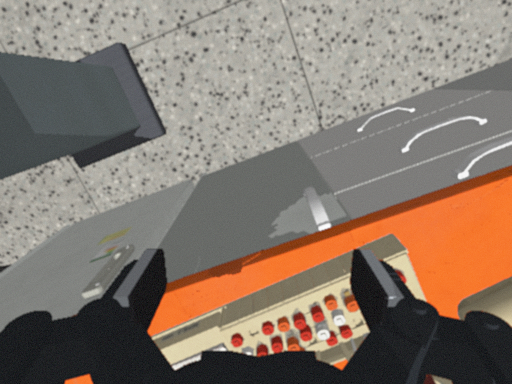

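```bash
cat > h.py <<'E'
import numpy as np,cv2
from plant import manip
from scipy.spatial.transform import Rotation as R
def ray(n,uv,T=None):
    c=manip.camera_model(n);M=c["mtx"];T=c["cam_to_world"] if T is None else T
    d=np.array([(uv[0]-M[0,2])/M[0,0],-(uv[1]-M[1,2])/M[1,1],-1.])
    return T[:3,3],T[:3,:3]@d
def onz(n,uv,z,T=None):
    o,d=ray(n,uv,T);return o+d*(z-o[2])/d[2]
def wristT():
    T=np.eye(4);T[:3,:3]=R.from_rotvec(manip.current_orientation()).as_matrix();T[:3,3]=manip.current_eef_pos()
    return T@manip.camera_model("wrist")["tool_from_camera"]
def proj(n,p,T=None):
    c=manip.camera_model(n);M=c["mtx"];T=c["cam_to_world"] if T is None else T
    q=T[:3,:3].T@(np.asarray(p,float)-T[:3,3]);return np.array([M[0,0]*q[0]/-q[2]+M[0,2],M[1,1]*-q[1]/-q[2]+M[1,2]])
E
python3 - <<'E'
from h import *
np.set_printoptions(precision=1,suppress=True)
f=lambda p,o:((p[0]+.5)/6-.5+o[0],(p[1]+.5)/6-.5+o[1])
t=[onz("top",f(p,(190,180)),40) for p in[(92,180),(352,68),(440,270),(172,388)]]
s=[onz("side",f(p,(160,170)),40) for p in[(192,60),(518,172),(402,440),(62,288)]]
for q in(t,s):
    q=np.array(q);c=q.mean(0);x=(q[1]+q[2]-q[0]-q[3]);print(q[:,:2].round(1).tolist(),c,np.arctan2(x[1],x[0]))
    y=(q[0]+q[1]-q[2]-q[3]);print(np.arctan2(y[1],y[0]),np.linalg.norm(x)/2,np.linalg.norm(y)/2)
for n,ps,o in(("top",[(215,108),(303,332)],(190,180)),("side",[(335,48),(212,285)],(160,170))):
    q=np.array([onz(n,f(p,o),93) for p in ps]);y=q[0]-q[1];print(q.tolist(),q.mean(0),np.arctan2(y[1],y[0]),np.linalg.norm(y))
# bystanders (top)
for nm,uv,z in[("cupyellow",(192,149),63),("dropper",(180,176),76),("petri",(158,251),14),("striptub",(174,136),107),("bottle",(151,201),90),("cent corner",(219,191),60),("cent rtop",(339,172),250),("cent ltop",(215,178),250)]:
    print(nm,onz("top",uv,z))
E
```

```text
[[484.9, 60.2], [526.4, -79.1], [416.9, -110.6], [375.0, 30.6]] [450.8 -24.7  40. ] -1.2816970705973614
0.2721355574350031 146.32991144925782 113.85442465887152
[[484.9, 62.0], [526.3, -80.5], [406.7, -119.6], [373.8, 29.4]] [447.9 -27.1  40. ] -1.3212204869098754
0.30137081745014155 150.41710959364954 120.82852637815097
[[504.26515279591865, -9.36068068659474, 93.0], [390.3663744976561, -39.388971113528356, 93.0]] [447.3 -24.4  93. ] 0.2577746778628896 117.79061899744407
[[503.13615170588395, -8.453589345125522, 92.99999999999989], [395.5299377232109, -41.42039034873471, 92.99999999999989]] [449.3 -24.9  93. ] 0.2972861637165813 112.54291295366578
cupyellow [675.9  78.9  63. ]
dropper [590.7 120.9  76. ]
petri [379.2 218.8  14. ]
striptub [708.2 122.9 107. ]
bottle [522.  209.4  90. ]
cent corner [533.2   9.7  60. ]
cent rtop [ 504.2 -310.9  250. ]
cent ltop [527.8   2.4 250. ]
```

```bash
cat >> h.py <<'E'
GP=np.array([0,0,85.])
def toteR(yaw,ax,ay):
    """tote rotation with x dipping ax, y dipping ay (rad), reached by a single horizontal-axis tilt"""
    g=np.array([np.sin(ax),np.sin(ay)]);s=np.linalg.norm(g);phi=np.arcsin(s)
    a=np.array([-g[1],g[0],0])/s if s>1e-9 else np.array([1.,0,0])
    return R.from_rotvec([0,0,yaw])*R.from_rotvec(a*phi)
def toolR(tr,sgn):
    # tool y = sgn*tote x, tool z = -tote z, tool x = y x z
    y=np.array([sgn,0,0.]);z=np.array([0,0,-1.]);x=np.cross(y,z)
    return tr*R.from_matrix(np.c_[x,y,z])
def tcp(grasp,rt): return np.asarray(grasp)+rt.apply([0,0,2.])
E
python3 - <<'E'
from h import *
np.set_printoptions(precision=3,suppress=True)
yaw=-1.29
print(R.from_rotvec(manip.current_orientation()).as_matrix())
for s in(1,-1):
  for g,ax,ay in[((448,-25,220),0,0),((448,-25,85),0,0),((448,-25,200),0,0),((370,-25,290),0,0),((370,-25,290),25,0),((370,-25,290),25,25),((370,-25,290),8,30),((370,60,290),25,25)]:
    rt=toolR(toteR(yaw,*np.radians([ax,ay])),s)
    print(s,g,ax,ay,manip.inverse_kinematics(tcp(g,rt),rt.as_rotvec()), rt.as_matrix()[:,0])
E
```

```text
[[-0.933  0.36  -0.   ]
 [ 0.36   0.933 -0.001]
 [ 0.    -0.001 -1.   ]]
1 (448, -25, 220) 0 0 [-0.228 -0.104  1.759 -0.     1.487  1.062] [0.961 0.277 0.   ]
1 (448, -25, 85) 0 0 [-0.228  0.008  1.94  -0.     1.193  1.062] [0.961 0.277 0.   ]
1 (448, -25, 200) 0 0 [-0.228 -0.093  1.79  -0.     1.445  1.062] [0.961 0.277 0.   ]
1 (370, -25, 290) 0 0 [-0.276 -0.3    1.777 -0.     1.665  1.014] [0.961 0.277 0.   ]
1 (370, -25, 290) 25 0 [-0.529 -0.158  1.722  0.312  1.888  0.812] [0.961 0.277 0.   ]
1 (370, -25, 290) 25 25 [-0.353  0.087  1.55   0.108  2.138  0.966] [ 0.838  0.345 -0.423]
1 (370, -25, 290) 8 30 [-0.191  0.054  1.552 -0.118  2.069  1.071] [ 0.821  0.276 -0.5  ]
1 (370, 60, 290) 25 25 [-0.198  0.063  1.575  0.212  2.111  1.144] [ 0.838  0.345 -0.423]
-1 (448, -25, 220) 0 0 [-0.228 -0.104  1.759 -0.     1.487 -2.079] [-0.961 -0.277  0.   ]
-1 (448, -25, 85) 0 0 [-0.228  0.008  1.94  -0.     1.193 -2.079] [-0.961 -0.277  0.   ]
-1 (448, -25, 200) 0 0 [-0.228 -0.093  1.79  -0.     1.445 -2.079] [-0.961 -0.277  0.   ]
-1 (370, -25, 290) 0 0 [-0.276 -0.3    1.777 -0.     1.665 -2.128] [-0.961 -0.277  0.   ]
-1 (370, -25, 290) 25 0 [-0.529 -0.158  1.722  0.312  1.888 -2.33 ] [-0.961 -0.277 -0.   ]
-1 (370, -25, 290) 25 25 [-0.353  0.087  1.55   0.108  2.138 -2.176] [-0.838 -0.345  0.423]
-1 (370, -25, 290) 8 30 [-0.191  0.054  1.552 -0.118  2.069 -2.07 ] [-0.821 -0.276  0.5  ]
-1 (370, 60, 290) 25 25 [-0.198  0.063  1.575  0.212  2.111 -1.997] [-0.838 -0.345  0.423]
```

Run:
```python
from h import *
np.set_printoptions(precision=3,suppress=True)
rt=toolR(toteR(-1.29,0,0),-1)
q1=manip.inverse_kinematics([160,400,300],manip.current_orientation());print(q1)
manip.move_j(q1)
manip.reach(tcp((425,-32,270),rt),rt.as_rotvec())
manip.dwell(.3)
T=wristT();im=manip.get_image("wrist");np.save("T1.npy",T);cv2.imwrite("pics/w1.png",im[:,:,::-1])
print(manip.current_t(),manip.current_eef_pos(),manip.current_force())
```

```text
[ 1.011 -0.167  1.65  -0.     1.66  -0.192]
3.0 [425.024 -31.753 268.053] [ 0.352 -0.268 -0.004]
```

View pics/w1.png

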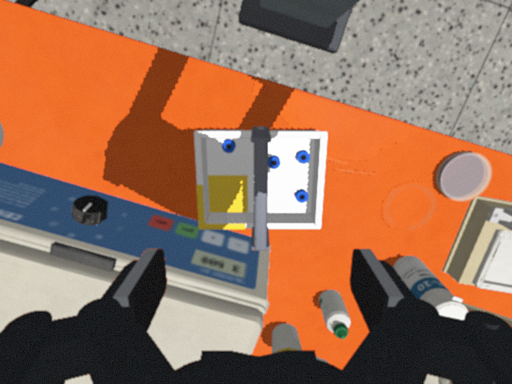

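The wrist view shows the tote whole. The bar runs from about (261,130) to (261,248), the rim corners are near (194,131), (327,132), (323,228) and (198,228), and the yellow corner is at lower left.

Run:
```python
import cv2
a=cv2.imread("pics/w1.png")[115:260,180:340]
cv2.imwrite("pics/zw1.png",cv2.resize(a,None,fx=4,fy=4,interpolation=cv2.INTER_CUBIC))
```

```text
(no output)
```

View pics/zw1.png

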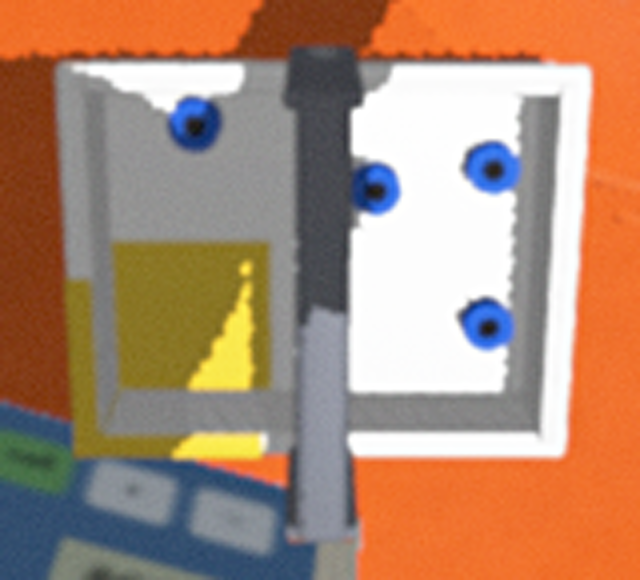

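Run:
```python
from h import *
np.set_printoptions(precision=2,suppress=True)
T=np.load("T1.npy")
f=lambda p:((p[0]+.5)/4-.5+180,(p[1]+.5)/4-.5+115)
q=np.array([onz("wrist",f(p),40,T) for p in[(590,66),(76,456),(55,64),(566,456)]])  # -x-y, +x+y, +x-y, -x+y
q=q[[3,1,2,0]];x=(q[1]+q[2]-q[0]-q[3])/2;y=(q[0]+q[1]-q[2]-q[3])/2
print(q.mean(0),np.arctan2(x[1],x[0]),np.arctan2(y[1],y[0])-np.pi/2,np.linalg.norm(x),np.linalg.norm(y))
b=np.array([onz("wrist",f(p),93,T) for p in[(325,66),(325,100),(322,400),(322,535)]]);y=b[3]-b[0]
print(b,b[[0,3]].mean(0),np.arctan2(y[1],y[0])-np.pi/2,np.linalg.norm(y))
```

```text
[451.39 -22.77  40.  ] -1.2913102033464667 -1.2910841929886636 147.98197616833835 117.82895807185938
[[388.1  -40.8   93.  ]
 [395.75 -38.56  93.  ]
 [469.31 -17.86  93.  ]
 [506.2   -7.11  93.  ]] [447.15 -23.96  93.  ] -1.2929113090434339 122.81153556211372
```

Run:
```python
from h import *
np.set_printoptions(precision=2,suppress=True)
rt=toolR(toteR(-1.291,0,0),-1)
manip.gripper_to(60)
manip.move_linear(tcp((448,-24.3,150),rt),rt.as_rotvec())
print(manip.current_t(),manip.current_eef_pos())
print(manip.move_linear(tcp((448,-24.3,85),rt),max_speed=60,f_stop=12))
manip.dwell(.2)
print(manip.current_eef_pos(),manip.current_force(),manip.current_grip_width())
for n in("side","wrist"): cv2.imwrite(f"pics/{n}2.png",manip.get_image(n)[:,:,::-1])
print(manip.current_t())
a=cv2.imread("pics/side2.png")[110:300,120:320];b=cv2.imread("pics/wrist2.png")
cv2.imwrite("pics/c2.png",np.hstack([cv2.resize(a,(400,380)),cv2.resize(b,(400,380))]))
```

```text
4.3417 [448.25 -24.39 148.74]
False
[448.11 -24.32  83.23] [-0.33  0.02  0.52] 59.91146777484918
5.875
```

View pics/c2.png

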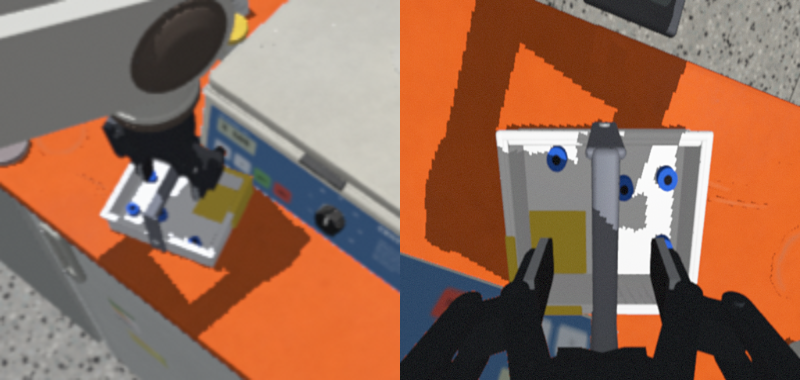

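The fingers straddle the bar roughly centred, with nothing touching. The right pad looks a little nearer in the wrist view. Next I'll close gently and lift.

Run:
```python
from h import *
np.set_printoptions(precision=2,suppress=True)
manip.gripper_to(22,30)
print(manip.current_force(),manip.current_grip_width())
manip.gripper_to(8,30)
print(manip.current_t(),manip.current_force(),manip.current_ft_torque(),manip.current_grip_width())
p=manip.current_eef_pos()
manip.move_linear([p[0],p[1],p[2]+50],max_speed=50)
manip.dwell(.2)
print(manip.current_t(),manip.current_force(),manip.current_ft_torque(),manip.current_grip_width(),manip.current_eef_pos())
T=wristT()
cv2.imwrite("pics/w3.png",manip.get_image("wrist")[:,:,::-1])
```

```text
[-0.72  0.05 -0.34] 22.119063453907884
6.55 [-1.61  0.32  1.59] [-0.04  0.07 -0.03] 13.640744549224069
7.9 [-0.21  0.13 -3.06] [-0.02 -0.   -0.01] 13.26955948163467 [447.92 -24.29 132.81]
```

View pics/w3.png

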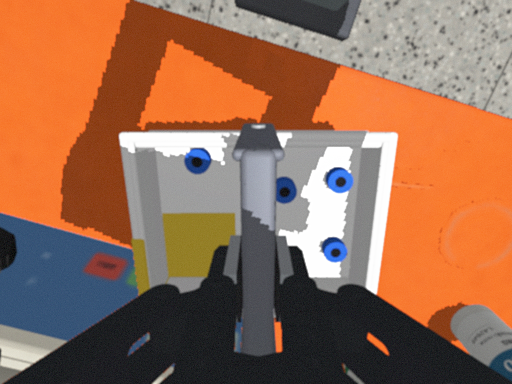

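Run:
```python
from h import *
np.set_printoptions(precision=2,suppress=True)
Y=-1.291
def go(g,ax,ay,v):
    rt=toolR(toteR(Y,*np.radians([ax,ay])),-1)
    manip.move_linear(tcp(g,rt),rt.as_rotvec(),max_speed=v);print(manip.current_t(),manip.current_grip_width(),manip.current_force(),manip.current_ft_torque())
go((440,-22,220),0,0,90)
go((390,-10,300),0,0,90)
go((365,20,300),26,4,20)
manip.dwell(.3)
for n in("side","wrist"): cv2.imwrite(f"pics/{n}4.png",manip.get_image(n)[:,:,::-1])
print(manip.current_t(),manip.current_eef_pos())
a=cv2.imread("pics/side4.png")[60:300,60:320];b=cv2.imread("pics/wrist4.png")
cv2.imwrite("pics/c4.png",np.hstack([cv2.resize(a,(400,380)),cv2.resize(b,(400,380))]))
```

```text
9.05 13.450218978932607 [ 0.7  -0.33 -2.73] [ 0.02  0.   -0.05]
10.2583 13.560487099071405 [ 0.79 -0.07 -2.34] [-0.03  0.01  0.01]
12.4 13.224941623476147 [-0.04 -0.53 -2.55] [-0.41 -0.16 -0.05]
12.8 [364.61  20.8  298.2 ]
```

View pics/c4.png

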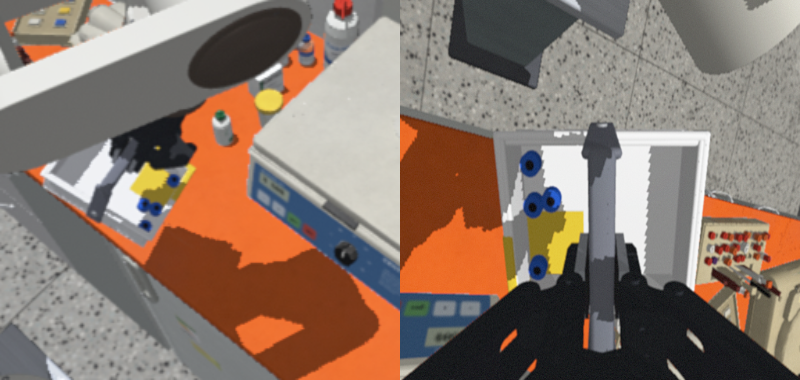

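All four spacers have slid to the +x wall, and the tote has kept its place in the jaws. Next I'll tip it towards +y.

Run:
```python
from h import *
np.set_printoptions(precision=2,suppress=True)
Y=-1.291
def go(g,ax,ay,v):
    rt=toolR(toteR(Y,*np.radians([ax,ay])),-1)
    manip.move_linear(tcp(g,rt),rt.as_rotvec(),max_speed=v);print(manip.current_t(),manip.current_grip_width(),manip.current_force(),manip.current_ft_torque())
go((365,-15,300),16,28,16)
manip.dwell(.5)
go((365,0,300),22,28,15)
manip.dwell(.5)
for n in("side","wrist","top"): cv2.imwrite(f"pics/{n}5.png",manip.get_image(n)[:,:,::-1])
np.save("T5.npy",wristT())
print(manip.current_t(),manip.current_eef_pos())
a=cv2.imread("pics/side5.png")[100:260,70:240];b=cv2.imread("pics/wrist5.png")
cv2.imwrite("pics/c5.png",np.hstack([cv2.resize(a,(400,380)),cv2.resize(b,(400,380))]))
```

```text
15.175 13.52969392966521 [ 0.26 -0.13 -2.25] [-0.13 -0.53 -0.04]
16.8417 13.044991973401995 [ 0.75  1.14 -3.47] [-0.26 -0.56  0.01]
17.4917 [363.9    0.44 298.4 ]
```

View pics/c5.png

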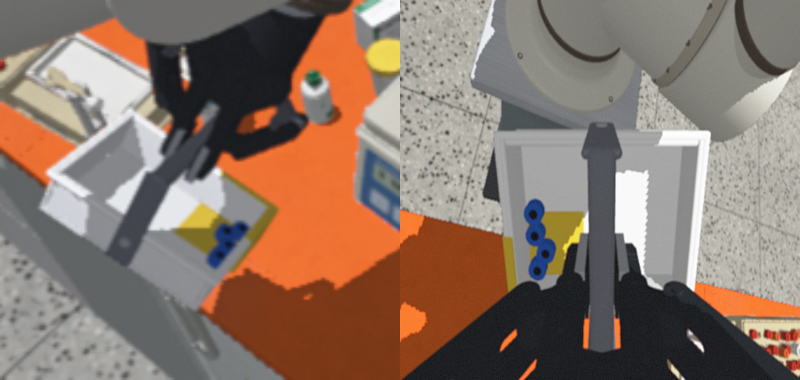

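```bash
cat >> h.py <<'E'
def spacers(path,pts=None):
    # tote frame fixed to tool (sgn -1): tote = Rz.. ; camera -> tool -> tote
    C=manip.camera_model("wrist")["tool_from_camera"]
    A=np.c_[[0,-1,0],[-1,0,0],[0,0,-1]].astype(float) # cols: tool axes in tote frame (x=-y_t, y=-x_t, z=-z_t)
    M=np.eye(4);M[:3,:3]=A;M[:3,3]=np.array([0,0,85.])+A@np.array([0,0,2.])
    return M@C
E
python3 - <<'E'
from h import *
np.set_printoptions(precision=1,suppress=True)
T=spacers(0)
print([proj("wrist",p,T) for p in[(70,-55,40),(-70,-55,40),(-70,55,40)]])
print("yellow corner px",proj("wrist",(66,51,4),T))
a=cv2.imread("pics/wrist5.png")[185:310,110:210]
cv2.imwrite("pics/zw5.png",cv2.resize(a,None,fx=6,fy=4.7 and 6,interpolation=cv2.INTER_CUBIC)[:600])
E
```

```text
[array([127.2, 134.1]), array([391.6, 134.1]), array([369.3, 307.9])]
yellow corner px [169.6 271.1]
```

View pics/zw5.png

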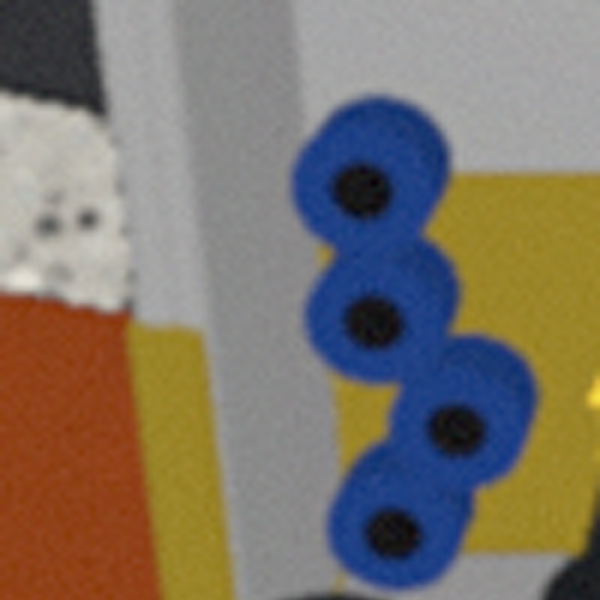

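Run:
```python
from h import *
np.set_printoptions(precision=1,suppress=True)
T=spacers(0)
for p in[(360,190),(374,322),(456,430),(391,532)]:
    uv=((p[0]+.5)/6-.5+110,(p[1]+.5)/6-.5+185);q=onz("wrist",uv,13,T);print(q,np.hypot(66-q[0],51-q[1]))
```

```text
[59.6  3.4 13. ] 48.03309203148793
[59.4 19.6 13. ] 32.08510377788379
[51.  33.4 13. ] 23.073306979639703
[59.6 47.  13. ] 7.502964051235897
```

By my measurement the spacers lie 7.5, 23, 32 and 48 mm from the corner, and the limit is 65 mm. One last check that everything is still, then I'll hand in.

Run:
```python
from h import *
np.set_printoptions(precision=3,suppress=True)
manip.dwell(.7)
b=manip.get_image("wrist");a=cv2.imread("pics/wrist5.png")[:,:,::-1]
cv2.imwrite("pics/w6.png",b[:,:,::-1])
d=cv2.absdiff(a,b)[130:300,110:400];print("changed px",(d.max(2)>60).sum())
s=cv2.imread("pics/top5.png");s0=cv2.imread("pics/top0.png")
print("petri patch diff",cv2.absdiff(s,s0)[240:262,147:170].mean(),"tub",cv2.absdiff(s,s0)[124:150,164:185].mean(),"cup red",cv2.absdiff(s,s0)[212:234,344:366].mean())
rt=R.from_rotvec(manip.current_orientation());yc=np.array(manip.current_eef_pos())+rt.apply([-51,-66,79.])
Rt=rt.as_matrix();print("corner",yc,"angles x,y to vert",np.arccos(-Rt[2,1]),np.arccos(-Rt[2,0]))
print(manip.current_grip_width(),manip.current_joint_velocities(),manip.current_t())
manip.hand_in()
```

```text
changed px 0
petri patch diff 3.438076416337286 tub 3.6062271062271063 cup red 3.1046831955922864
corner [372.306 -24.454 186.553] angles x,y to vert 1.9548165246110976 2.0595336467521888
13.278209431816876 [-0.     0.001 -0.    -0.002  0.001  0.002] 18.2417
the job is handed in; nothing more can be done
```

I gripped the tote by the middle of its handle at 30 N and lifted it clear. Back from the centrifuge, I tipped it first towards +x and then towards +y. All four spacers slid into the yellow corner, and I handed the job in at about 18 s with the tote still held in the air.

Last checks before hand-in:
- **Spacers:** they measured about 7.5, 23, 32 and 48 mm from the inner yellow corner, against a limit of 65 mm. The wrist-camera measurement looks off by about 4 mm: the nearest one came out closer than a disc can physically sit. The farthest may really be at about 52 mm.
- **Tilt:** the tote's x axis dips about 0.38 rad and its y axis about 0.49 rad. This is worked out from the arm's pose, taking the tote as fixed in the jaws. The rim did not shift in the wrist pictures.
- **Height:** the yellow corner is about 187 mm above the worktop, worked out the same way.
- **Stillness:** two wrist pictures about 0.7 s apart showed no change over the tote, joint speeds were near zero, and the handle was still gripped (finger opening 13.3 mm).
- **Bystanders:** the petri dish, strip tub and red-lidded cup looked unchanged in the top view. I did not check the fixed items separately.

No check failed.

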